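# Hold a sprung clip gaping over the job card

## Robot

A 7-joint arm with a two-finger parallel gripper is mounted at the origin on the work surface. World frame = base frame: x ahead of the robot, y to its left, z up, the work surface at z = 0. Lengths are in m, angles in rad, forces in N, time in s.
With the tool pointing down it reaches from about 0.4 to 0.85 m from the base axis. Payload 10.4 kg.
Tool frame: the origin (TCP) lies between the finger pads; the fingertips stand 22 mm ahead of it and the grasp point (between the pads) lies 3 mm ahead of it; z points along the fingers, y is the line along which they close (so a half turn about z gives the same grasp; the last joint's range is limited). The gripper opens to 85 mm and grips with 20 to 120 N. Pads are 22 mm wide; open, the fingers measure 114 mm over their backs; the gripper's body (76 mm by 85 mm) begins 54 mm behind the grasp point. The pads swing forward as they close: fully open they stand 13 mm farther back than shut.
Start: joints at [-0.023, 0.332, -0.065, 1.46, 0.022, 1.35, -0.088], TCP at [0.625, 0, 0.253] pointing down, gripper open.
Joint ranges: [-2.6, 2.6], [-0.5, 2.12], [-1.47, 1.34], [0.16, 2.42], [-1.27, 4.41], [0.06, 2.06], [-2.6, 2.6]. Speed limits (rad/s): [2.22, 2.22, 2.79, 2.79, 3.14, 3.14, 3.14].

## Interface

Orientations are given as a unit quaternion [x, y, z, w].
In Python, from workcell import manip, camera, ticket, boxes_of, outline_of gives the robot as it stands.
- The arm moves only by the tool carry_out, never from a script. Its argument "deltas" is a list of rows, each a list of 5 numbers: the shift along the tool's x, y, z as a fraction of full scale, then the turn about the tool's z as a fraction of full scale, then the opening, from -1 (shut) to 1 (fully open), so that 0 is half open. In form: [[tx, ty, tz, spin, gripper], ...]. A call has 1 to 20 rows; each row is the pose to reach, as a shift and turn from the pose commanded when the call began, along the tool's axes at that moment; what a row does not reach only later rows make up. Full scale, the value 1, is 150 mm for a shift and 30 degrees for a turn. A row lasts 1/8 s, in which the tool goes at most 62.5 mm and 10.7 degrees, less where a joint would pass 70% of its speed; a pose out of reach is approached as far as the arm can. A call with a number of a shift or a turn outside -1 to 1 is refused whole. A call with a gripper value outside its range is refused whole. The fingers move at their own pace and stop on an object; "force" is the grip in N (left out, the last holds). Time passes only in rows, so rows that repeat a pose let the fingers close. It gives the time, the measured TCP pose, the force, the opening and the grip force at its end, in the units of the state.
- manip.get_obs(): the state, without advancing time (a new reading comes with each control period).
- camera(name): name is "scene" or "side" or "wrist"; returns a dict with "img" (480x640x3 uint8, red, green, blue), "depth" (480x640 float32, m along the optical axis (not along the pixel's ray), 0 where there is no reading), "vertical_fov" (degrees; the focal length in pixels is half the picture's height over the tangent of half this angle, whatever the lens; pixels are square), "cx", "cy" (the principal point, pixels), "R" (3x3) and "t" (3): a world point X has camera coordinates R X + t. Camera axes: x right, y down, z forward; pixel columns grow to the right and rows downward; lengths in m; the calibration is good to about 2 mm. A picture is of the moment at which its call begins.
- ticket.hand_in(): hands the job in; it is judged then, once.
Trained networks look in a picture, given as the dict that the camera call returned (one of the last four; its "shot" number tells which), for a name from the list of things; names that differ only in an ending like _2 or _b are one class to them, and where a whole thing is asked for, a point or a joint stands for the part that bears it (a point fixed in the world has none). Each returns a list of dicts, best first, with "conf" (0 to 1); they miss things now and then, are a little off and sometimes report something else, mostly with a low value. They report only what shows in the picture. A call takes as long as a camera call. They do not tell look-alikes from the thing itself.
- boxes_of(query, picture): "position" ([x, y, z] in m, in world coordinates, good to about 4 mm: the middle of the surface that is visible of it).
- outline_of(query, picture): "region" (480x640 bool, what is visible of it).
The state is a dict: "clock": time; "joint_pos": joint angles; "joint_velocities": joint speeds; "tau": joint torques, N m; "position": TCP position; "ee_rot": TCP orientation; "ft_force": force on the tool from outside, world axes, zero at the start; "torque": the same for the moment, N m; "grip_width": opening from 0.0 (shut) to 1.0 (fully open); "grasp_force": force on a finger pad.
Only numpy, scipy, OpenCV 4.12 (cv2) and the standard library are available. Lean on these libraries where they do the work, as an engineer would, in place of code of your own. Each camera call takes 0.05 s, during which the arm holds its last target. There are 200 camera calls.

## Task

Take the large sprung clip out of its pocket in the parts tray by squeezing its two handles together, which spreads its jaws, and bring it over the middle of the top edge of the job card that stands upright in the card stand, so that the edge is well inside the wide open jaws, one jaw on each side, with the clip upright, square to the card and nowhere touching it. Finish while still holding the clip squeezed open there, ready for a packing slip to be slipped in: do not let go or let it close. Leave the other parts in the tray where they are and do not press the clip against the card.

Things in the scene. Friction and masses are not known exactly. Their poses are not given: they have to be found in the camera images.
- clip_center (a point): Large bright steel sprung clip, like a bulldog clip, 74 mm tall, the tallest thing in the tray, standing jaws down in one of its four pockets (which one varies). This is its centre, 37 mm above the lip ends. z runs up from lips to handles, y along its width (jaws 36 mm wide), x is the way the two jaws part. The same after a half turn about z. About 70 g.
- clip_handles (a point): Point midway between its two handle plates, 62 mm above the lip ends; axes as clip_center. The plates (30 mm wide along y, 2.5 mm thick) rise from 38 to 74 mm above the lips and splay: 44 mm over the outer faces at the top as parked. Squeeze them together along x here: the jaws below part. At the firm stop they are upright and parallel, 19 mm over the outer faces.
- clip_mouth (a point): Point midway between the ends of its two lips, at its very bottom; axes as clip_center. The hinge spine closes the mouth 32 mm above it. Fully open, the lips are 31 mm apart inside.
- clip_jaw_a (a joint): Swing of one jaw of the large clip, rad; the other mirrors it. 0 as parked (lips closed on the pocket's 6 mm rib), 0.34 fully open at the firm stop, -0.06 sprung shut. About 4 N on each handle starts to open it, about 8 N opens it fully; a grip of 20 to 30 N is safe. Let go, it springs shut.
- tray: Grey plastic pocket tray, fixed, 148 x 148 x 24 mm, origin under its centre. Four pockets, centres 36 mm from its centre in its x and y, floor 4 mm up. In the middle of each an upright rib, 6 mm along x, 22 mm along y, top 19 mm above the counter; the large clip straddles one, its axes parallel to the tray's, with room to spread its jaws there.
- card_edge (a point): Middle of the top edge of the white rigid job card, 130 mm above the counter. The card stands upright, fixed in an aluminium stand (base 80 x 130 mm); it is 4 mm thick along this point's x, 150 mm wide along its y, and rises 100 mm free above the stand; z is up.
- small_clip_center (a point): Centre of a small steel clip 31 mm tall, bystander in another pocket of the tray, to be left alone.
- spacer_center (a point): Centre of a steel spacer tube, 40 mm outside diameter and 22 mm high, bystander in another pocket, to be left alone.
- lock_ring_center (a point): Centre of a flat dark steel ring, 48 mm in diameter and 10 mm high, bystander in another pocket, to be left alone.
Mind the look-alikes: they are no part of the job. Leave any purple or red look-alike of the part that bears clip_center alone.

How it is judged:
By the outcome, as a careful person would: the job done as asked, in the order asked, and still so for the second after the job is handed in, while the arm keeps its last pose, push and grip.
It also fails if it takes over 42 s, if anything falls off the work surface, if the arm or the gripper's body presses on something with over 40 N, if the wrist force passes 120 N, or if a joint passes its speed limit or range.

## Working session

There is one attempt and no reset: what is moved stays moved. The work goes in short steps, Python scripts to look and compute and a tool call to move; the robot and the scene stay as the last step left them, time stands still between calls to the robot, and variables do not carry over. Pictures are saved under pics/ and viewed, at most 10 in all, crops included, and the job is handed in when it is done.

Besides the shell and the picture viewer there is one more tool, called after "Request:" as a command line: name --pt "numbers of a row" for each row, then --argument value for the rest. carry_out: Moves the arm, as the interface text tells. Its arguments: {"type":"object","properties":{"deltas":{"type":"array","items":{"type":"array","items":{"type":"number"}}},"force":{"type":"number"}},"required":["deltas"]}

```bash
mkdir -p pics
cat > h.py <<'E'
import numpy as np, cv2
from workcell import manip, camera, ticket, boxes_of, outline_of
def cloud(p):
    f=240/np.tan(np.radians(p["vertical_fov"])/2)
    v,u=np.mgrid[0:480,0:640]; d=p["depth"]
    c=np.stack([(u-p["cx"])/f*d,(v-p["cy"])/f*d,d],-1)
    return (c-p["t"])@p["R"]
def pix(p,X):
    f=240/np.tan(np.radians(p["vertical_fov"])/2)
    c=p["R"]@np.array(X)+p["t"]; return (c[:2]/c[2]*f+[p["cx"],p["cy"]]).round(0)
def save(p,n): cv2.imwrite(f"pics/{n}.png",p["img"][:,:,::-1])
E
python3 - <<'E'
from h import *
o=manip.get_obs(); print(o["position"],o["ee_rot"],o["grip_width"])
ims=[]
for n in ["scene","side","wrist"]:
    p=camera(n); ims.append(p["img"]); save(p,n+"0")
    for q in ["clip_center","tray","card_edge","small_clip_center","spacer_center","lock_ring_center"]:
        print(n,q,[(np.round(b["position"],3).tolist(),round(b["conf"],2),pix(p,b["position"]).tolist()) for b in boxes_of(q,p)][:4])
E
```

```text
[ 6.24642122e-01 -3.36432233e-05  2.52506129e-01] [ 7.07106819e-01  7.07106365e-01 -5.50518447e-04 -4.82161038e-04] 1.002383199780585
scene clip_center [([0.54, -0.164, 0.047], 0.92, [195.0, 271.0]), ([0.415, -0.226, 0.044], 0.78, [179.0, 217.0]), ([0.549, -0.053, 0.044], 0.71, [271.0, 281.0])]
scene tray [([0.572, -0.216, 0.006], 0.83, [158.0, 303.0]), ([0.539, -0.164, 0.048], 0.23, [196.0, 269.0])]
scene card_edge [([0.595, 0.197, 0.092], 0.81, [461.0, 292.0])]
scene small_clip_center [([0.604, -0.186, 0.022], 0.84, [170.0, 314.0])]
scene spacer_center [([0.59, -0.255, 0.023], 0.88, [125.0, 303.0])]
scene lock_ring_center [([0.52, -0.232, 0.015], 0.73, [158.0, 274.0])]
side clip_center [([0.543, -0.049, 0.049], 0.74, [318.0, 259.0]), ([0.405, -0.216, 0.044], 0.66, [424.0, 230.0]), ([0.536, -0.163, 0.042], 0.63, [346.0, 230.0])]
side tray [([0.543, -0.197, 0.015], 0.81, [349.0, 232.0])]
side card_edge [([0.593, 0.202, 0.088], 0.85, [204.0, 329.0])]
side small_clip_center [([0.6, -0.187, 0.022], 0.51, [320.0, 226.0])]
side spacer_center [([0.585, -0.258, 0.026], 0.41, [342.0, 208.0])]
side lock_ring_center [([0.508, -0.238, 0.015], 0.47, [374.0, 226.0]), ([0.549, -0.166, 0.05], 0.45, [341.0, 224.0])]
wrist clip_center [([0.55, -0.056, 0.04], 0.92, [230.0, 269.0]), ([0.535, -0.168, 0.046], 0.77, [221.0, 384.0])]
wrist tray [([0.563, -0.201, 0.004], 0.75, [259.0, 385.0])]
wrist card_edge [([0.589, 0.128, 0.086], 0.69, [259.0, 17.0])]
wrist small_clip_center [([0.603, -0.183, 0.023], 0.74, [296.0, 382.0])]
wrist spacer_center [([0.579, -0.247, 0.017], 0.81, [275.0, 430.0]), ([0.589, 0.129, 0.086], 0.55, [259.0, 16.0])]
wrist lock_ring_center []
```

View pics/scene0.png

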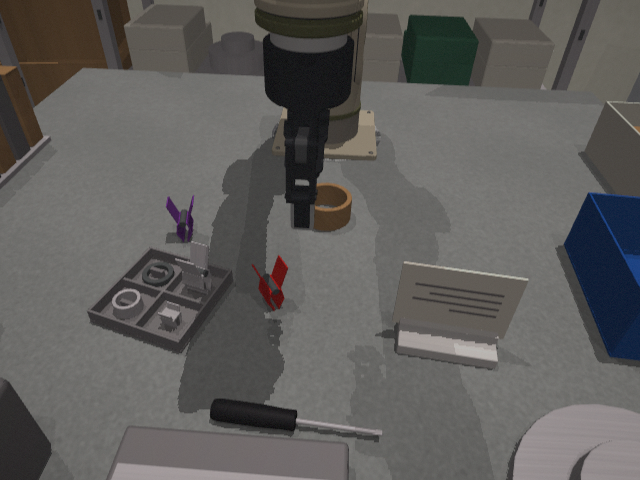

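View pics/wrist0.png

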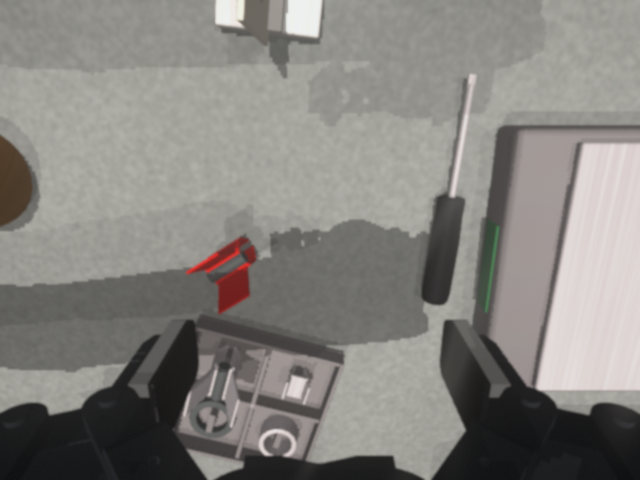

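Scene view candidates: the bright steel clip in the tray at (195,271), a purple look-alike at (179,217) and a red one at (271,281). I choose the steel one in the tray pocket. Next I check it in a close crop and fit its orientation and the card's.

```bash
cat > m.py <<'E'
from h import *
C=[];K=[]
crops=[]
for n in ["scene","side","wrist"]:
    p=camera(n); W=cloud(p); ok=p["depth"]>0
    a=ok&(np.hypot(W[...,0]-.538,W[...,1]+.165)<.045)&(W[...,2]>.032)&(W[...,2]<.1)
    C.append(W[a]); 
    k=ok&(np.hypot(W[...,0]-.593,W[...,1]-.2)<.12)&(W[...,2]>.06)&(W[...,2]<.15)
    K.append(W[k])
    t=ok&(np.hypot(W[...,0]-.56,W[...,1]+.21)<.12)&(W[...,2]>.018)&(W[...,2]<.03)
    if t.sum()>50: print(n,"tray rect",cv2.minAreaRect(W[t][:,:2].astype(np.float32)))
    for lo,hi in [(.035,.05),(.05,.065),(.065,.09)]:
        q=C[-1];q=q[(q[:,2]>lo)&(q[:,2]<hi)]
        if len(q)>8: print(n,"clip",lo,len(q),q.mean(0).round(4),cv2.minAreaRect(q[:,:2].astype(np.float32)))
    q=K[-1]
    if len(q)>20:
        m=np.median(q,0); d=cv2.fitLine(q[:,:2].astype(np.float32),cv2.DIST_HUBER,0,.01,.01).ravel()
        s=(q[:,:2]-d[2:])@d[:2]; print(n,"card",len(q),"ztop",np.percentile(q[:,2],99),"ang",np.degrees(np.arctan2(d[1],d[0])),"mid",d[2:]+d[:2]*(np.percentile(s,1)+np.percentile(s,99))/2,"len",np.ptp(np.percentile(s,[1,99])))
        top=q[q[:,2]>.122]; 
        if len(top): print("   top",len(top),cv2.minAreaRect(top[:,:2].astype(np.float32)))
    u,v=pix(p,[.538,-.165,.04]).astype(int)
    c=p["img"][max(0,v-55):v+55,max(0,u-65):u+65]; crops.append(cv2.resize(c,(390,300),interpolation=cv2.INTER_CUBIC))
cv2.imwrite("pics/crop1.png",np.hstack(crops[:2])[:,:,::-1])
E
python3 m.py
```

```text
scene tray rect ((0.5577809810638428, -0.2120942771434784), (0.15020163357257843, 0.15001502633094788), 73.28199005126953)
scene clip 0.035 282 [ 0.5359 -0.1633  0.0431] ((0.5341289043426514, -0.16687369346618652), (0.035946961492300034, 0.02371753752231598), 72.3674545288086)
scene clip 0.05 268 [ 0.5292 -0.1653  0.0574] ((0.5330906510353088, -0.16742905974388123), (0.030414480715990067, 0.034688401967287064), 73.71308898925781)
scene clip 0.065 260 [ 0.5296 -0.1659  0.0718] ((0.5329668521881104, -0.16728591918945312), (0.031243428587913513, 0.04451955854892731), 74.52981567382812)
scene card 5030 ztop 0.12969828222179355 ang 83.179245 mid [0.59425424 0.19395841] len 0.14700439667631895
   top 781 ((0.5929450392723083, 0.19408205151557922), (0.14946892857551575, 0.007560134865343571), 83.50349426269531)
side tray rect ((0.5576369166374207, -0.2136228233575821), (0.15248796343803406, 0.15077900886535645), 73.44871520996094)
side clip 0.035 182 [ 0.5334 -0.1637  0.0439] ((0.5336361527442932, -0.1685846447944641), (0.03809504956007004, 0.024532372131943703), 76.5550308227539)
side clip
[... 630 characters left out ...]
67163086)
wrist clip 0.035 807 [ 0.5343 -0.1641  0.0453] ((0.5341957211494446, -0.16763295233249664), (0.038027092814445496, 0.022382721304893494), 75.05812072753906)
wrist clip 0.05 420 [ 0.5328 -0.1648  0.0577] ((0.5333153605461121, -0.16702288389205933), (0.031120499595999718, 0.03281576931476593), 73.96453857421875)
wrist clip 0.065 530 [ 0.5327 -0.1654  0.0732] ((0.5334594249725342, -0.16701164841651917), (0.031698137521743774, 0.043184004724025726), 73.5491943359375)
wrist card 806 ztop 0.1313415747134307 ang 81.6011 mid [0.58707188 0.12971866] len 0.02047600705173417
   top 224 ((0.5845802426338196, 0.12508994340896606), (0.010698585771024227, 0.004598329775035381), 83.45674896240234)
```

View pics/crop1.png

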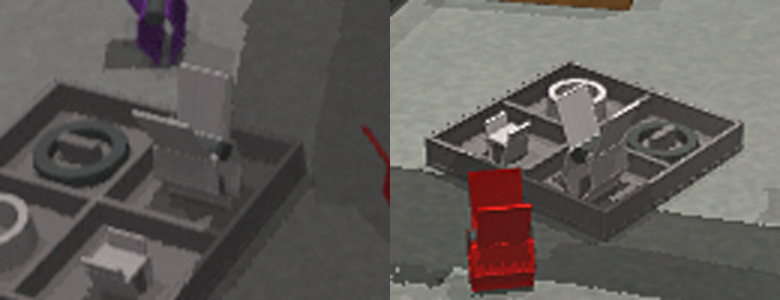

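The crop shows the steel clip at (200,120) in the left half, with its handles splayed along the tray's x, so the choice stands. Clip is at (0.5335,-0.1675) with yaw -16.5°, card at (0.5927,0.1937) with yaw -6.7°.

Request:
carry_out --pt "-0.3 -0.18 0.22 0.2 1" --pt "-0.6 -0.36 0.45 0.4 1" --pt "-0.9 -0.55 0.67 0.55 1" --pt "-1 -0.608 0.75 0.55 1" --pt "-1 -0.608 0.75 0.55 1" --pt "-1 -0.608 0.75 0.55 1" --force 25

```text
clock: 1.95
position: [0.5355, -0.1482, 0.1419]
ee_rot: [0.8, 0.599, 0.001, 0.0]
ft_force: [-0.6, -0.3, 0.3]
grip_width: 0.999
grasp_force: 0.0
```

```bash
cat > s.py <<'E'
from h import *
from scipy.spatial.transform import Rotation as R
o=manip.get_obs(); r=R.from_quat(o["ee_rot"]).as_matrix(); P=np.array(o["position"])
print(o["clock"],P.round(4),"y yaw",np.degrees(np.arctan2(r[1,1],r[0,1])),"z",r[:,2].round(4),"w",o["grip_width"],o["grasp_force"],o["ft_force"])
E
cat > g.py <<'E'
from s import *
p=camera("wrist"); save(p,"wrist1"); 
for n in ["wrist","scene","side"]:
    p=camera(n); W=cloud(p)
    a=(p["depth"]>0)&(np.hypot(W[...,0]-.5335,W[...,1]+.1675)<.035)&(W[...,2]>.06)&(W[...,2]<.085)
    q=W[a]
    if len(q)>20: print(n,len(q),cv2.minAreaRect(q[:,:2].astype(np.float32)),np.percentile(q[:,2],98))
G=np.array([.5335,-.1675,.069]); print("delta tool /0.15",(r.T@(G-P)/.15).round(3))
E
python3 g.py
```

```text
1.95 [ 0.5355 -0.1482  0.1419] y yaw -16.343782659429472 z [ 2.2e-03  5.0e-04 -1.0e+00] w 0.9991399662028864 0.0 [-0.6470193  -0.31530088  0.29952439]
wrist 2211 ((0.5337097644805908, -0.1674933135509491), (0.03113754279911518, 0.043358903378248215), 73.61475372314453) 0.07882805533454335
scene 345 ((0.5335549712181091, -0.16720786690711975), (0.03150641545653343, 0.044497050344944), 73.88227844238281) 0.07739992120686832
side 209 ((0.533469557762146, -0.1679157018661499), (0.03166508302092552, 0.044334426522254944), 73.2952880859375) 0.07935068838057638
delta tool /0.15 [-0.127  0.023  0.486]
```

Request:
carry_out --pt "-0.12 0.025 0.2 0.005 1" --pt "-0.12 0.025 0.2 0.005 1" --pt "-0.12 0.025 0.2 0.005 1" --pt "-0.12 0.025 0.2 0.005 1"

```text
clock: 2.65
position: [0.5331, -0.1676, 0.112]
ee_rot: [0.802, 0.598, 0.001, 0.001]
ft_force: [-0.6, 0.5, 0.9]
grip_width: 1.0
grasp_force: 0.0
```

```bash
sed -i 's/.*camera("wrist"); save.*//' g.py; python3 g.py
```

```text
2.65 [ 0.5331 -0.1676  0.112 ] y yaw -16.58973055225809 z [ 0.0017  0.     -1.    ] w 1.0000233683010609 0.0 [-0.62591289  0.52700873  0.85155213]
wrist 3244 ((0.5337331891059875, -0.16742773354053497), (0.030673634260892868, 0.04323534294962883), 73.48851776123047) 0.0788377017615746
scene 337 ((0.533586859703064, -0.16701219975948334), (0.03118729777634144, 0.04394835606217384), 74.6640625) 0.07763569021620478
side 209 ((0.5337563157081604, -0.16839179396629333), (0.0324227549135685, 0.044212713837623596), 71.07073974609375) 0.07949005770087736
delta tool /0.15 [0.001 0.002 0.286]
```

Request:
carry_out --pt "0 0.003 0.15 0 1" --pt "0 0.003 0.285 0 1" --pt "0 0.003 0.285 0 1" --pt "0 0.003 0.285 0 1" --pt "0 0.003 0.285 0 -0.2" --pt "0 0.003 0.285 0 -1" --pt "0 0.003 0.285 0 -1" --pt "0 0.003 0.285 0 -1" --pt "0 0.003 0.285 0 -1" --pt "0 0.003 0.285 0 -1" --pt "0 0.003 0.285 0 -1" --pt "0 0.003 0.285 0 -1" --force 25

```text
clock: 4.3
position: [0.5344, -0.1688, 0.0695]
ee_rot: [0.802, 0.597, 0.001, 0.001]
ft_force: [2.8, -0.2, 8.0]
grip_width: 0.205
grasp_force: 31.6
```

```bash
cat > v.py <<'E'
import sys
from s import *
a,b=camera("scene"),camera("side"); out=[]
X=P-[0,0,.04]
for p in (a,b):
    u,v=pix(p,X).astype(int); out.append(cv2.resize(p["img"][max(0,v-60):v+60,max(0,u-65):u+65],(390,360),interpolation=cv2.INTER_CUBIC))
cv2.imwrite(f"pics/{sys.argv[1]}.png",np.hstack(out)[:,:,::-1])
E
python3 v.py grip
```

```text
4.3 [ 0.5344 -0.1688  0.0695] y yaw -16.64993760158655 z [ 3.8e-03 -9.0e-04 -1.0e+00] w 0.20467521251238596 31.568613052368164 [ 2.78693391 -0.15615258  8.02368875]
```

View pics/grip.png

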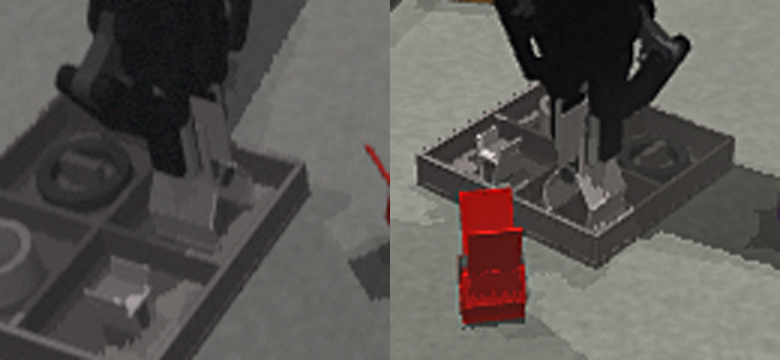

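The handles are upright and parallel and the jaws are spread in the pocket (scene crop (190,190)). Opening is about 17–19 mm, which is the stop. Now lift straight up.

Request:
carry_out --pt "0 0 -0.06 0 -1" --pt "0 0 -0.15 0 -1" --pt "0 0 -0.3 0 -1" --pt "0 0 -0.5 0 -1" --pt "0 0 -0.7 0 -1" --pt "0 0 -0.9 0 -1" --pt "0 0 -1 0 -1" --pt "0 0 -1 0 -1" --pt "0 0 -1 0 -1" --pt "0 0 -1 0 -1" --force 25

```text
clock: 5.65
position: [0.5322, -0.1683, 0.2169]
ee_rot: [0.802, 0.597, -0.001, -0.001]
ft_force: [-0.3, -0.2, -0.7]
grip_width: 0.206
grasp_force: 31.1
```

```bash
cat > c.py <<'E'
from s import *
for n in ["scene","side","wrist"]:
    p=camera(n); W=cloud(p); L=(W-P)@r   # tool frame
    a=(p["depth"]>0)&(abs(L[...,0])<.03)&(abs(L[...,1])<.035)&(L[...,2]>.024)&(L[...,2]<.09)
    q=L[a]
    m=outline_of("clip_center",p)
    for b in m[:3]:
        w=L[b["region"]&(p["depth"]>0)]
        w=w[(abs(w[:,0])<.04)&(abs(w[:,1])<.05)&(w[:,2]<.1)&(w[:,2]>-.03)]
        if len(w)>20: print(" seg",b["conf"],len(w),"min",np.percentile(w,2,0).round(4),"max",np.percentile(w,98,0).round(4))
    if len(q)>20:
        print(n,len(q),"min",np.percentile(q,1,0).round(4),"max",np.percentile(q,99,0).round(4))
        # per-height extents
        for lo in (.03,.04,.05,.058):
            z=q[(q[:,2]>lo)&(q[:,2]<lo+.008)]
            if len(z)>10: print("  z",lo,len(z),"x",np.percentile(z[:,0],[1,99]).round(4),"y",np.percentile(z[:,1],[1,99]).round(4),"rect",cv2.minAreaRect(z[:,:2].astype(np.float32)))
E
python3 c.py; python3 v.py lift
```

```text
5.65 [ 0.5322 -0.1683  0.2169] y yaw -16.64816434747955 z [-1.9e-03  4.0e-04 -1.0e+00] w 0.20609914886391312 31.054859161376953 [-0.28948475 -0.22548937 -0.73785289]
 seg 0.73 1254 min [-0.0144 -0.0177 -0.0076] max [0.0189 0.0191 0.0645]
scene 982 min [-0.0165 -0.0184  0.0245] max [0.0193 0.0196 0.0657]
  z 0.03 227 x [-0.0169  0.0192] y [-0.0123  0.0153] rect ((0.006034044548869133, 0.008023090660572052), (0.02431427873671055, 0.044016916304826736), 57.30897521972656)
  z 0.04 194 x [-0.0168  0.0192] y [-0.0183  0.0201] rect ((0.00086231529712677, 0.0006668884307146072), (0.039633624255657196, 0.037155769765377045), 88.84078979492188)
  z 0.05 171 x [-0.0157  0.0189] y [-0.0189  0.0193] rect ((0.001594051718711853, 0.0001437850296497345), (0.034844547510147095, 0.03840086609125137), 0.14114539325237274)
  z 0.058 182 x [-0.0164  0.0191] y [-0.0179  0.0184] rect ((0.0012458916753530502, 6.578117609024048e-05), (0.0371885672211647, 0.03589560464024544), 89.71293640136719)
 seg 0.77 745 min [-0.0157 -0.0187 -0.0098] max [0.0181 0.0188 0.0626]
side 517 min [-0.0175 -0.019   0.0252] max 
[... 990 characters left out ...]
4284458), 89.33336639404297)
  z 0.04 487 x [-0.0045  0.0192] y [-0.0188  0.0201] rect ((0.005882346071302891, 0.000618835911154747), (0.027133669704198837, 0.03917073830962181), 0.13327115774154663)
  z 0.05 168 x [0.0121 0.0193] y [-0.0172  0.0187] rect ((0.015316138043999672, 0.0007495246827602386), (0.0080660255625844, 0.036465033888816833), 0.07066208124160767)
  z 0.058 129 x [0.0104 0.0194] y [-0.0171  0.0188] rect ((0.014880665577948093, 0.0008303001523017883), (0.03593742102384567, 0.009162609465420246), 89.86673736572266)
5.95 [ 0.5327 -0.1684  0.2179] y yaw -16.647388759468228 z [-2.e-04  1.e-04 -1.e+00] w 0.2089225885219181 31.055009365081787 [-0.1679941   0.42055952 -0.81252142]
```

View pics/lift.png

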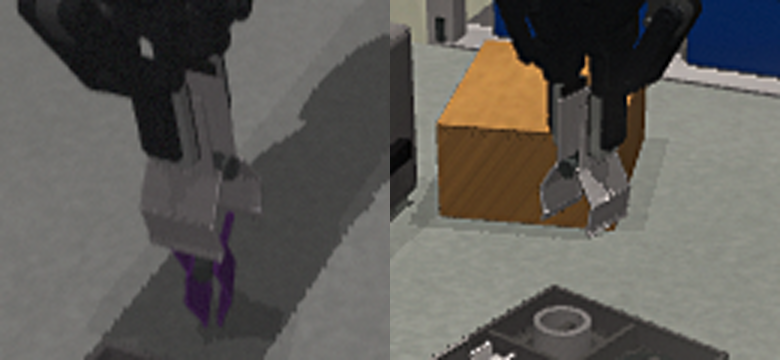

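Held upright and fully open, with the lips 65 mm below the TCP. Now carry it toward the card, well above the edge.

Request:
carry_out --pt "0.08 -0.02 -0.03 -0.03 -1" --pt "0.25 -0.05 -0.05 -0.1 -1" --pt "0.45 -0.1 -0.05 -0.18 -1" --pt "0.65 -0.15 -0.05 -0.26 -1" --pt "0.85 -0.18 -0.05 -0.33 -1" --pt "0.97 -0.2 -0.05 -0.33 -1" --pt "1 -0.2 -0.05 -0.33 -1" --pt "1 -0.2 -0.05 -0.33 -1"

```text
clock: 7.05
position: [0.5471, -0.0168, 0.2254]
ee_rot: [0.748, 0.664, -0.0, 0.0]
ft_force: [0.4, -0.1, -0.6]
grip_width: 0.204
grasp_force: 31.1
```

```bash
cat > d.py <<'E'
from s import *
G=np.array([.5927,.1937,.195]); print("delta tool /0.15",(r.T@(G-P)/.15).round(3))
E
python3 d.py
```

```text
7.05 [ 0.5471 -0.0168  0.2254] y yaw -6.806147524340969 z [-2.e-04 -4.e-04 -1.e+00] w 0.2038758314591279 31.054657101631165 [ 0.4156952  -0.05670008 -0.57304463]
delta tool /0.15 [1.43  0.136 0.202]
```

Request:
carry_out --pt "0.1 0.01 0 0 -1" --pt "0.3 0.04 0 0 -1" --pt "0.5 0.07 0 0 -1" --pt "0.7 0.1 0 0 -1" --pt "0.9 0.13 0 0 -1" --pt "1 0.136 0 0 -1" --pt "1 0.136 0 0 -1"

```text
clock: 7.92
position: [0.5847, 0.1312, 0.2253]
ee_rot: [0.747, 0.665, -0.0, -0.0]
ft_force: [0.5, -0.0, -0.4]
grip_width: 0.205
grasp_force: 31.1
```

Request:
carry_out --pt "0.08 0 0 0 -1" --pt "0.2 0 0 0 -1" --pt "0.32 0 0 0 -1" --pt "0.4 0 0 0 -1" --pt "0.43 0 0 0 -1" --pt "0.43 0 0 0 -1" --pt "0.43 0 0 0 -1" --pt "0.43 0 0 0 -1"

```text
clock: 8.93
position: [0.5925, 0.1939, 0.2256]
ee_rot: [0.748, 0.664, 0.0, 0.0]
ft_force: [-1.4, 1.2, -0.6]
grip_width: 0.206
grasp_force: 31.1
```

```bash
cat > k.py <<'E'
from s import *
for n in ["scene","side","wrist"]:
    p=camera(n); W=cloud(p); ok=p["depth"]>0; L=(W-P)@r
    clip=ok&(abs(L[...,0])<.03)&(abs(L[...,1])<.03)&(L[...,2]>.042)&(L[...,2]<.064)
    k=ok&(np.hypot(W[...,0]-.593,W[...,1]-.194)<.1)&(W[...,2]>.06)&(W[...,2]<.134)&(W[...,2]<P[2]-.072)
    for nm,m in (("clip",clip),("card",k),("cardtop",k&(W[...,2]>.122))):
        q=L[m]
        if len(q)>20: print(n,nm,len(q),"x",np.percentile(q[:,0],[1,99]).round(4),"y",np.percentile(q[:,1],[1,50,99]).round(4),"z",np.percentile(q[:,2],[1,99]).round(4),"rect",[np.round(t,4) for t in cv2.minAreaRect(q[:,:2].astype(np.float32))])
    q=L[k].astype(np.float32)
    if len(q)>20:
        d=cv2.fitLine(q[:,:2],cv2.DIST_HUBER,0,.001,.001).ravel(); print("   card line angle vs tool x",np.degrees(np.arctan(d[1]/d[0])))
E
python3 k.py; python3 d.py; python3 v.py over
```

```text
8.925 [0.5925 0.1939 0.2256] y yaw -6.798489627068802 z [ 2.e-04 -2.e-04 -1.e+00] w 0.20645177680465923 31.055080890655518 [-1.35729249  1.15401868 -0.62237937]
scene clip 575 x [-0.0171  0.0182] y [-0.0176  0.0179  0.0204] z [0.0422 0.0638] rect [array([0.0008, 0.0014]), array([0.0395, 0.0361]), np.float64(89.9349)]
scene card 5044 x [-0.0732  0.0738] y [-0.0011  0.0017  0.0035] z [0.0961 0.1648] rect [array([0.0005, 0.0005]), array([0.0081, 0.1503]), np.float64(89.8418)]
scene cardtop 778 x [-0.0732  0.0736] y [-0.0024  0.0015  0.0034] z [0.0955 0.1035] rect [array([0.0005, 0.0003]), array([0.1498, 0.0077]), np.float64(0.2856)]
   card line angle vs tool x 0.04276936
side clip 517 x [-0.0176  0.0178] y [-0.0197 -0.0168  0.0191] z [0.0422 0.0638] rect [array([ 0.    , -0.0001]), array([0.0399, 0.0364]), np.float64(89.2089)]
side card 3771 x [-0.0739  0.0738] y [-0.003  -0.0012  0.0019] z [0.0943 0.1648] rect [array([-0.0007, -0.0002]), array([0.0076, 0.1515]), np.float64(89.8899)]
side cardtop 673 x [-0.0734  0.0737] y [-0.0028 -0.001   0.0028] z [0.0936 0.1035] rect [array([-0.0004
[... 278 characters left out ...]
.0725  0.0756] y [-0.0018  0.0003  0.002 ] z [0.094  0.1166] rect [array([0.0006, 0.0001]), array([0.0038, 0.1501]), np.float64(89.865)]
wrist cardtop 1267 x [-0.0725  0.0751] y [-0.0018  0.0003  0.002 ] z [0.094  0.0972] rect [array([0.0006, 0.0001]), array([0.0038, 0.15  ]), np.float64(89.865)]
   card line angle vs tool x -0.16664575
9.075 [0.5925 0.1942 0.2257] y yaw -6.775976554607747 z [ 2.e-04 -0.e+00 -1.e+00] w 0.20712514771422447 31.054460406303406 [-0.16496057  0.28998892  0.0032651 ]
delta tool /0.15 [-0.003  0.002  0.204]
9.075 [0.5925 0.1942 0.2257] y yaw -6.775976554607747 z [ 2.e-04 -0.e+00 -1.e+00] w 0.20712514771422447 31.054460406303406 [-0.16496057  0.28998892  0.0032651 ]
```

View pics/over.png

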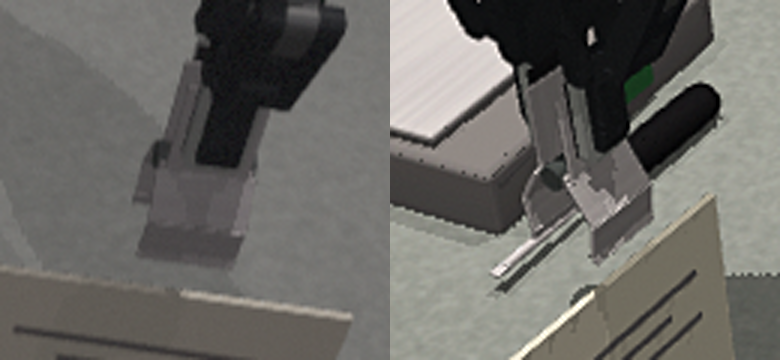

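The clip hangs centred over the card edge, square to within 0.2° and offset by less than 1 mm. Lower by 47 mm, slowly.

Request:
carry_out --pt "0 0 0.04 0 -1" --pt "0 0 0.1 0 -1" --pt "0 0 0.15 0 -1" --pt "0 0 0.19 0 -1" --pt "0 0 0.22 0 -1" --pt "0 0 0.25 0 -1" --pt "0 0 0.28 0 -1" --pt "0 0 0.3 0 -1" --pt "0 0 0.315 0 -1" --pt "0 0 0.315 0 -1" --pt "0 0 0.315 0 -1" --pt "0 0 0.315 0 -1" --pt "0 0 0.315 0 -1" --pt "0 0 0.315 0 -1"

```text
clock: 10.92
position: [0.5925, 0.1945, 0.1784]
ee_rot: [0.748, 0.664, 0.0, 0.0]
ft_force: [0.3, 0.1, -0.3]
grip_width: 0.203
grasp_force: 31.1
```

```bash
python3 k.py; python3 v.py final
```

```text
10.925 [0.5925 0.1945 0.1784] y yaw -6.751818469846257 z [ 1.e-04  0.e+00 -1.e+00] w 0.2034503553371049 31.054251194000244 [ 0.31029393  0.09908764 -0.33841488]
scene clip 689 x [-0.0294  0.0294] y [-0.017   0.017   0.0201] z [0.0423 0.0637] rect [array([-0.002 ,  0.0064]), array([0.0566, 0.0366]), np.float64(22.6572)]
scene card 2938 x [-0.0739  0.0733] y [0.0001 0.0019 0.0037] z [0.0724 0.1178] rect [array([-0.0003,  0.0019]), array([0.1499, 0.0057]), np.float64(0.5293)]
   card line angle vs tool x 0.0529079
side clip 623 x [-0.0176  0.0294] y [-0.0196 -0.0018  0.0183] z [0.0423 0.0635] rect [array([ 0.0028, -0.0037]), array([0.0505, 0.0421]), np.float64(37.4306)]
side card 2133 x [-0.0747  0.0732] y [-0.0027 -0.0011  0.001 ] z [0.0726 0.118 ] rect [array([-0.0011, -0.0009]), array([0.1513, 0.0062]), np.float64(0.9343)]
   card line angle vs tool x 0.039011545
wrist clip 1005 x [-0.0034  0.0295] y [-0.0192  0.0004  0.0197] z [0.0421 0.0631] rect [array([0.0122, 0.0009]), array([0.0352, 0.0407]), np.float64(4.8173)]
wrist card 23 x [0.0747 0.075 ] y [-0.0014  0.0004  0.0021] z [0.0728 0.1169] rect [array([0.0749, 0.0004]), array([0.0035, 0.0002]), np.float64(89.9513)]
   card line angle vs tool x -89.77259
11.075 [0.5924 0.1945 0.1783] y yaw -6.748476862006066 z [ 0.  0. -1.] w 0.206259775051299 31.054843068122864 [ 0.43738723 -0.27876517 -0.33597963]
```

View pics/final.png

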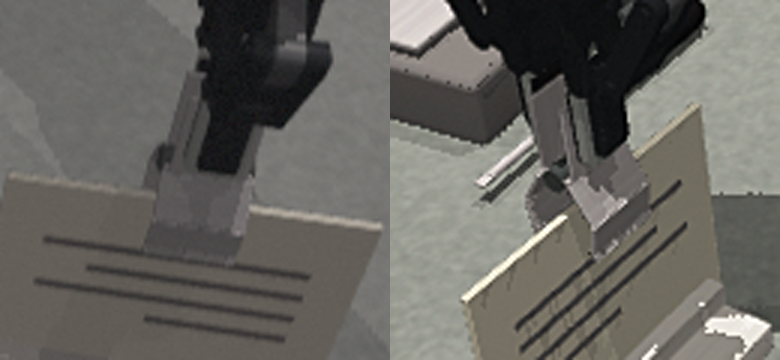

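The jaws straddle the card edge, one on each side, centred and about 17 mm deep. Force readings are unchanged, so there is no contact. Handing in.

```bash
python3 -c "
from h import *
print(ticket.hand_in())"
```

```text
the job is handed in; nothing more can be done
None
```

The job is handed in at about 11 s on the clock: the large steel clip is held squeezed open over the middle of the card's top edge, square to the card, with the edge about 17 mm inside the jaws and no sign of contact. The grip was commanded at 25 N, but the pads read a steady 31 N, slightly over the 20–30 N safe range.

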